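# Pulse the nut grinder: clamp the bowl, fit the bayonet lid, hold it half-way to the lock

### The arm

A 7-joint arm with a two-finger parallel gripper is mounted at the origin on a cart in front of the work surface, level with it; the furniture and walls round the work are solid. World frame = base frame: x ahead of the robot, y to its left, z up, the work surface at z = 0. Lengths are in m, angles in rad, forces in N, time in s.
With the tool pointing down it reaches from about 0.425 to 0.875 m from the base axis. Payload 4.7 kg.
Tool frame: the origin (TCP) lies where the fingers leave the gripper's body, on its centre line; the fingertips stand 70 mm ahead of it and the grasp point (between the pads) lies 51 mm ahead of it; z points along the fingers, y is the line along which they close (so a half turn about z gives the same grasp; the last joint's range is limited). The gripper opens to 87 mm and grips with 3 to 60 N. Pads are 19 mm wide; open, the fingers measure 117 mm over their backs; the gripper's body (75 mm by 190 mm) begins 51 mm behind the grasp point.
Start: joints at [1.221, 0.321, -0.07, 1.45, 0.023, 1.371, -0.057], TCP at [0.231, -0.607, 0.292] pointing down, gripper open.
Joint ranges: [-2.86, 2.86], [-0.3, 2.09], [-1.38, 1.24], [0.06, 2.45], [-1.56, 4.7], [0.09, 2.05], [-2.69, 2.69]. Speed limits (rad/s): [2.57, 2.57, 3.14, 3.14, 3.14, 3.14, 3.14].

### API

Orientations are given as a rotation vector (axis times angle).
In Python, from bench import ctrl gives the robot as it stands.
- The arm moves only by the tool drive_tool, never from a script. Its argument "motion" is a list of rows, each a list of 3 entries, a list of its own where there are three numbers: the shift along the tool's x, y, z in cm, then the turn, a rotation vector about the tool's x, y, z in degrees, then the opening, from -1 (shut) to 1 (fully open). In form: [[[x, y, z], [ax, ay, az], claw], ...]. A call has 1 to 12 rows; each row shifts and turns the commanded pose from where the row before left it, along the tool's axes as they then stand; what a row does not reach is not made up. A row lasts 1/8 s, in which the tool goes at most 62.5 mm and 10.7 degrees, less where a joint would pass 70% of its speed; a pose out of reach is approached as far as the arm can. A call with a gripper value outside its range is refused whole. The fingers move at their own pace and stop on an object; "force" is the grip in N (left out, the last holds). Time passes only in rows, so rows that do not move let the fingers close. It gives the time, the measured TCP pose, the force, the opening and the grip force at its end, in the units of the state.
- ctrl.get_state(): the state, without advancing time (a new reading comes with each control period).
- ctrl.get_image(name): name is "side" or "top"; returns the picture (384x512x3 uint8, red, green, blue); there is no depth.
- ctrl.calibration(name): a dict with "K" (3x3 intrinsics, pixels), "origin" and "attitude" of the camera in the world. Camera axes: x right, y up, looking along -z (the intrinsics and any distortion apply to the point x, -y, -z); pixel columns grow to the right and rows downward; lengths in m; the calibration is good to about 2 mm. A picture is of the moment at which its call begins. calibration takes no time and is no camera call.
- ctrl.close_job(): hands the job in; it is judged then, once.
The state is a dict: "time": time; "joint_positions": joint angles; "qd": joint speeds; "joint_torque": joint torques, N m; "position": TCP position; "tool_rot": TCP orientation; "ft_force": force on the tool from outside, world axes, zero at the start; "torque": the same for the moment, N m; "grip_width": opening from 0.0 (shut) to 1.0 (fully open); "grip_force": force on a finger pad.
Only numpy, scipy, OpenCV 4.12 (cv2) and the standard library are available. Lean on these libraries where they do the work, as an engineer would, in place of code of your own. Each camera call takes 0.05 s, during which the arm holds its last target. There are 200 camera calls.

### The job

Get the nut grinder ready and give it a pulse: swing the steel bowl clamp on its side over and down until it rests in its catch, so that the bowl cannot turn. Then put the lid into the collar with its two lugs down through the notches, fully home, and twist it clockwise (seen from above) half-way to the lock, until its bar grip points at the long bar mark, without letting it click into the lock. The lid springs back if let go, so finish while still holding it there; leave the other things on the worktop where they are.

Things in the scene. Friction and masses are not known exactly. Their poses are not given: they have to be found in the camera images.
- grinder: Nut grinder, fixed on the worktop: round steel motor base 120 mm across, a steel bowl with hazelnuts on it, and on top a black bayonet collar 107 mm across, opening 75 mm. Origin on the worktop under its centre, z up, -x its front (round lamp). Yaw varies. The clamp is on its +y side.
- collar (a point): Centre of the collar's top face, on the grinder's axis, 136 mm above the worktop.
- notch (a point): Top of one of the two notches in the collar (24 mm wide, reaching 46 mm from the axis), at 40 degrees counter-clockwise, seen from above, from the grinder's +x; the other is opposite. A raised dot marks each: put the lugs in here.
- pulse_mark (a point): Long raised radial bar on the collar's rim, on the grinder's +x axis (a second one in front, on -x): pulse position, half-way, 40 degrees clockwise of a notch. Two raised dots 40 degrees further clockwise mark the lock; its click begins to resist about 13 degrees past the bar mark.
- clamp_hinge (a point): Middle of the bowl clamp's hinge pin, at [-12, 66.5, 98] mm in the grinder's frame, on the grinder's +y side; the pin runs along the grinder's y.
- clamp_tip (a point): Black thumb piece (17 x 15 x 8 mm) at the end of the clamp arm, a steel strap 9.5 mm wide, 5 mm thick; this point is 53.5 mm from the hinge pin, the end 62 mm. Open, the arm stands upright leaning a little to the grinder's front; it swings over the top towards the grinder's +x and down, level, into its catch.
- clamp (a joint): Angle of the bowl clamp: 0 = level, resting in its catch; about pi/2 = upright; 1.85 = fully open. It stays where it is left near upright and drops shut by itself once below about 1.2; light to push (under 1 N).
- lid_grip (a point): Middle of the upright bar grip on the black lid (0.13 kg), 46 mm above the lid's underside. The bar is 62 mm long, 15 mm thick, 29 to 61 mm above the underside, along the lid's x, with a small ridge on the cap at each end. Fully home, this point is on the grinder's axis, 164 mm above the worktop.
- lid: The whole lid; origin at the centre of its underside, x along the bar grip. Cap 94 mm across, 18 to 29 mm above the underside; below it a plug 69 mm across with two lugs at the bottom, 12 mm wide and 9 mm high, out to 42 mm from the axis, in line with the grip's ends. The same after half a turn.
- switch_ring (a joint): Spring-return switch ring in the collar that the lugs push round, clockwise from above positive. 0 at rest; it starts to move when the lid has turned about 8 degrees from the put-in position and then turns with it, so it reads 0.55 rad with the grip at the bar mark and about 1.25 in the lock. Needs about 0.07 N m at the bar mark.
- garlic: Garlic bulb 56 mm, bystander.
- teaspoon: Teaspoon 130 mm long, bystander.
- tuna: Flat tin, 86 mm across, 40 mm high, bystander.
- honey: Honey jar, 71 mm across, 110 mm high, bystander.
- mug: Dotted mug, 82 mm across, 91 mm high, bystander.
- spice_jar: Spice jar, 45 mm across, 106 mm high, bystander.
- spice_tall: Spice jar, 41 mm across, 105 mm high, bystander.
- candle: Tealight, 38 mm across, 15 mm high, bystander.
Mind the look-alikes: they are no part of the job. Leave any pink look-alike of the lid alone.

How it is judged:
On the way, in this order (a step that is already met when the one before it is completed fails the run):
1. the bowl clamp rests in its catch (value of joint clamp below 0.06 rad), for 0.2 s.
2. the lid is fully home in the collar (horizontal distance between lid_grip and collar below 0.005 m and z of lid_grip in the frame of grinder below 0.1685 m and angle between lid_grip's own z axis and vertical below 0.1 rad), for 0.1 s.
At the end, for the whole second after the job is handed in: Clamp in its catch (within 0.06 rad); lid home in the collar (within 4.5 mm of seated, 5 mm of centre, upright), its grip within 0.18 rad of the bar mark, switch ring at 0.36 to 0.74 rad and still, and the fingers holding the lid (over 1 N) (all of step 2 and value of joint clamp below 0.06 rad and value of joint switch_ring between 0.36 and 0.74 rad and angle between the x axis of lid and the x axis of grinder, either way round below 0.18 rad and velocity of joint switch_ring between -0.1 and 0.1 rad/s and contact force between the fingers and lid above 1 N); the arm keeps its last pose, push and grip.
It fails at once if the lid is twisted on into the lock (value of joint switch_ring above 1.1 rad).
It fails at once if a bystander is pushed more than 4 cm away (distance of any of garlic, teaspoon, tuna, honey, mug, spice_jar, spice_tall, candle from where it was at the start of the episode above 0.04 m).
It also fails if it takes over 61 s, if anything falls off the work surface, if the arm or the gripper's body presses on something with over 40 N, if the wrist force passes 120 N, or if a joint passes its speed limit or range.

## Working session

There is one attempt and no reset: what is moved stays moved. The work goes in short steps, Python scripts to look and compute and a tool call to move; the robot and the scene stay as the last step left them, time stands still between calls to the robot, and variables do not carry over. Pictures are saved under pics/ and viewed, at most 10 in all, crops included, and the job is handed in when it is done.

Besides the shell and the picture viewer there is one more tool, called after ">>>" in YAML: its name, and indented under it one key for each argument. drive_tool: Moves the arm, as the interface text tells. Its arguments: {"type":"object","properties":{"motion":{"type":"array","items":{"type":"array"}},"force":{"type":"number"}},"required":["motion"]}

```bash
mkdir -p pics; ls
python3 - <<'E'
from bench import ctrl
import cv2,numpy as np
ims=[]
for n in("side","top"):
    im=ctrl.get_image(n); np.save(f"pics/{n}0.npy",im); cv2.imwrite(f"pics/{n}0.png",cv2.resize(im[:,:,::-1],(800,600),interpolation=cv2.INTER_CUBIC))
    c=ctrl.calibration(n); print(n,c)
s=ctrl.get_state();print(s['time'],s['position'],s['tool_rot'],s['grip_width'])
E
```

```text
pics
side {'K': array([[463.95389404,   0.        , 255.53638819],
       [  0.        , 463.95389404, 189.59837824],
       [  0.        ,   0.        ,   1.        ]]), 'origin': array([-0.20122203,  0.83507705,  0.93879428]), 'attitude': array([ 0.41630939, -1.08113228, -2.18744529])}
top {'K': array([[497.46879642,   0.        , 255.53639306],
       [  0.        , 497.46879642, 183.42624212],
       [  0.        ,   0.        ,   1.        ]]), 'origin': array([0.20516923, 0.15272828, 1.50907611]), 'attitude': array([ 0.1797919 , -0.25187432, -1.91170009])}
0.1 [ 0.23112408 -0.60711335  0.29124538] [-3.08805820e+00 -5.68034676e-01  6.71603616e-04] 1.0009700298805655
```

View pics/side0.png

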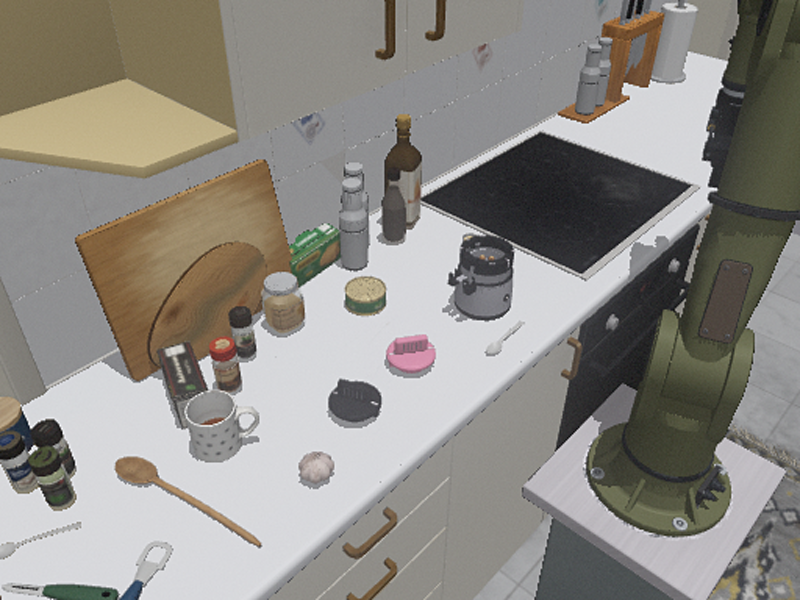

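View pics/top0.png

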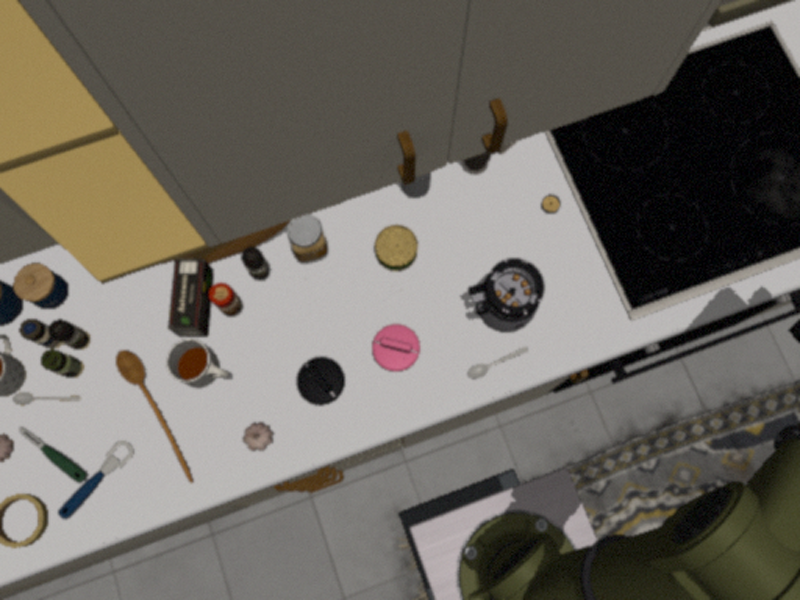

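```bash
cat > h.py <<'E'
import numpy as np,cv2
from scipy.spatial.transform import Rotation as R
from bench import ctrl
C={n:ctrl.calibration(n) for n in("side","top")}
def ray(n,p):
    c=C[n];d=np.linalg.inv(c["K"])@[p[0],p[1],1];d=R.from_rotvec(c["attitude"]).apply([d[0],-d[1],-d[2]])
    return c["origin"],d/np.linalg.norm(d)
def plane(n,p,z):
    o,d=ray(n,p);return o+d*(z-o[2])/d[2]
def tri(ps,pt):
    o1,d1=ray("side",ps);o2,d2=ray("top",pt)
    t=np.linalg.lstsq(np.c_[d1,-d2],o2-o1,rcond=None)[0]
    a,b=o1+t[0]*d1,o2+t[1]*d2;return (a+b)/2,np.linalg.norm(a-b)
def proj(n,P):
    c=C[n];q=R.from_rotvec(c["attitude"]).inv().apply(np.atleast_2d(P)-c["origin"]);q=np.c_[q[:,0],-q[:,1],-q[:,2]]@c["K"].T
    return q[:,:2]/q[:,2:]
def crop(im,cx,cy,w,h,s):
    x,y=int(cx-w/2),int(cy-h/2);return cv2.resize(im[y:y+h,x:x+w,::-1],(w*s,h*s),interpolation=cv2.INTER_CUBIC),(x,y)
E
python3 - <<'E'
from h import *
S,T=np.load("pics/side0.npy"),np.load("pics/top0.npy")
out=[]
for n,im,pts in(("side",S,[(308,178),(227,256)]),("top",T,[(322,188),(205,243)])):
    row=[]
    for p in pts:
        c,o=crop(im,*p,66,50,6);print(n,o);row.append(c)
    out.append(np.hstack(row))
cv2.imwrite("pics/c1.png",np.vstack(out))
k=.64
print("lid cap",plane("side",(355*k,398*k),.029),plane("top",(320*k,380*k),.029))
print("grinder top",plane("side",(486*k,255*k),.136),plane("top",(515*k,290*k),.136))
for nm,p,z in(("garlic",(258,436),.03),("pink",(396,347),.03),("spoon",(497,363),0),("tuna",(397,248),.04),("honey",(306,228),.11),("mug",(193,362),.09),("redspice",(221,295),.1),("blackspice",(250,257),.1),("candle",(551,204),.015),("cab handle",(498,102),.9)):
    print(nm,plane("top",np.array(p)*k,z).round(3))
E
```

```text
side (275, 153)
side (194, 231)
top (289, 163)
top (172, 218)
lid cap [0.458163   0.22689343 0.029     ] [0.46122254 0.22446436 0.029     ]
grinder top [ 0.47036242 -0.1513026   0.136     ] [ 0.47557267 -0.16797554  0.136     ]
garlic [0.402 0.367 0.03 ]
pink [0.471 0.066 0.03 ]
spoon [ 0.378 -0.11   0.   ]
tuna [ 0.655 -0.004  0.04 ]
honey [0.732 0.152 0.11 ]
mug [0.563 0.431 0.09 ]
redspice [0.665 0.344 0.1  ]
blackspice [0.717 0.271 0.1  ]
candle [ 0.642 -0.335  0.015]
cab handle [ 0.486 -0.04   0.9  ]
```

View pics/c1.png

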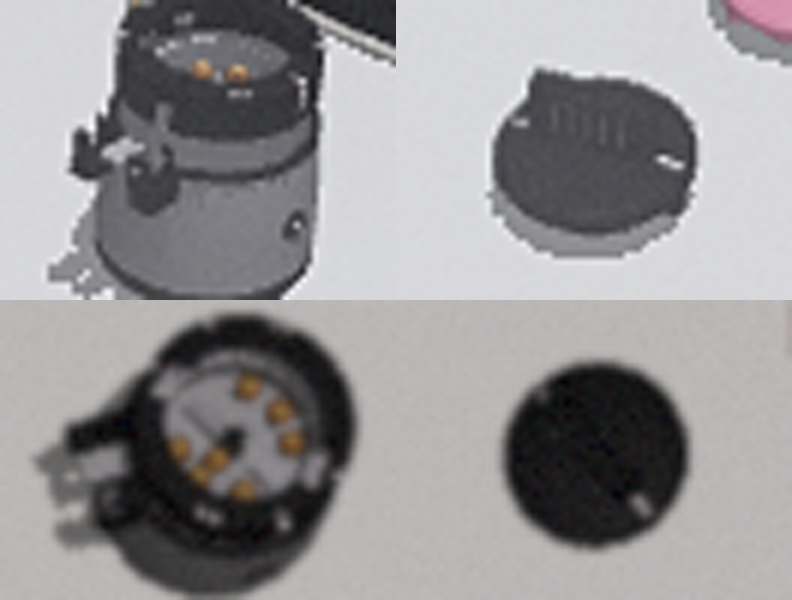

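Run:
```python
from h import *
from scipy.optimize import least_squares
S,T=np.load("pics/side0.npy"),np.load("pics/top0.npy")
g=cv2.cvtColor(T,cv2.COLOR_RGB2GRAY)
m=(g<75).astype(np.uint8)
m[:163]=0;m[215:]=0;m[:,:285]=0;m[:,355:]=0
cs=max(cv2.findContours(m,0,cv2.CHAIN_APPROX_NONE)[0],key=cv2.contourArea)[:,0].astype(float)
P=np.array([plane("top",p,.136) for p in cs])[:,:2]
c0=np.array([.475,-.168])
view=(c0-C["top"]["origin"][:2]);view/=np.linalg.norm(view)
for _ in range(5):
    k=((P-c0)@view>.01)
    f=least_squares(lambda c:np.linalg.norm(P[k]-c,axis=1)-.0535,c0,loss="soft_l1",f_scale=.001);c0=f.x
print("centre top",c0,np.abs(f.fun).mean(), k.sum())
f2=least_squares(lambda c:np.linalg.norm(P[k]-c[:2],axis=1)-c[2],[*c0,.0535],loss="soft_l1",f_scale=.001);print(f2.x)
for n,im in(("top",T),("side",S)):
    g=cv2.cvtColor(im,cv2.COLOR_RGB2GRAY)
    for th in (90,):
        n_,l,st,ce=cv2.connectedComponentsWithStats((g>th).astype(np.uint8))
        for i in range(1,n_):
            q=plane(n,ce[i],.137)[:2]-c0
            if st[i,4]<60 and np.linalg.norm(q)<.065: print(n,ce[i].round(1),st[i,4],"r",np.linalg.norm(q).round(4),"ang",np.degrees(np.arctan2(q[1],q[0])).round(1))
# lamp on cylinder r=.061
o,d=ray("side",(275+295/6,153+225/6))
for t in np.arange(.8,1.5,.002):
    p=o+t*d
    if np.linalg.norm(p[:2]-c0)<.060: print("lamp",p,np.degrees(np.arctan2(*(p[:2]-c0)[::-1])));break
# lid ridges
a=tri((214.7,251.3),(196.2,234));b=tri((239.3,257.7),(213,252.5));print(a,b,(a[0]+b[0])/2,np.degrees(np.arctan2(*(b[0]-a[0])[1::-1])), np.linalg.norm(a[0]-b[0]))
g=cv2.cvtColor(T,cv2.COLOR_RGB2GRAY)
m=(g<75).astype(np.uint8);m[:218]=0;m[268:]=0;m[:,:172]=0;m[:,238:]=0
cs=max(cv2.findContours(m,0,cv2.CHAIN_APPROX_NONE)[0],key=cv2.contourArea)
P=np.array([plane("top",p,.027) for p in cs[:,0]])[:,:2].astype(np.float32)
(e,r)=cv2.minEnclosingCircle(P);print("lid",e,r,P.mean(0))
```

```text
centre top [ 0.48098483 -0.16710581] 0.0011351913666991715 46
[ 0.48317602 -0.16975523  0.05082398]
top [327.4 172.6] 14 r 0.0338 ang -16.2
top [322. 198.] 1 r 0.0461 ang 133.5
top [324. 199.] 1 r 0.0467 ang 141.2
top [336.  199.5] 2 r 0.0496 ang -177.6
side [321. 152.] 1 r 0.0553 ang -86.1
side [305.2 155.8] 4 r 0.0273 ang -7.9
side [299. 159.] 3 r 0.0385 ang 38.7
side [324.6 167.3] 7 r 0.0552 ang 173.1
side [314.5 168. ] 4 r 0.0463 ang 138.7
lamp [ 0.4213441  -0.166144    0.04747401] 179.0760861314936
(array([0.49622322, 0.23932157, 0.02550494]), np.float64(0.002162770590975)) (array([0.42720703, 0.21086699, 0.02696569]), np.float64(0.000959308938561613)) [0.46171513 0.22509428 0.02623531] -157.59421005850456 0.07466613201026939
lid (0.4613824784755707, 0.22436517477035522) 0.045008692890405655 [0.4614915  0.22464325]
```

Run:
```python
from h import *
from scipy.optimize import least_squares
S,T=np.load("pics/side0.npy"),np.load("pics/top0.npy")
g=cv2.cvtColor(T,cv2.COLOR_RGB2GRAY)
def fit(th,win,z,r,c0,half):
    x0,x1,y0,y1=win;s=4
    G=cv2.resize(g[y0:y1,x0:x1],None,fx=s,fy=s,interpolation=cv2.INTER_CUBIC)
    cs=max(cv2.findContours((G<th).astype(np.uint8),0,cv2.CHAIN_APPROX_NONE)[0],key=cv2.contourArea)[:,0]
    cs=(cs+.5)/s-.5+[x0,y0]
    P=np.array([plane("top",p,z) for p in cs])[:,:2];c0=np.array(c0)
    v=c0-C["top"]["origin"][:2];v/=np.linalg.norm(v);k=(P-c0)@v>half
    f=least_squares(lambda c:np.linalg.norm(P[k]-c[:2],axis=1)-r,c0,loss="soft_l1",f_scale=.001)
    f2=least_squares(lambda c:np.linalg.norm(P[k]-c[:2],axis=1)-c[2],[*c0,r],loss="soft_l1",f_scale=.001)
    print(th,f.x,np.abs(f.fun).mean(),f2.x);return f.x
for th in(90,110,125):
    c=fit(th,(285,355,155,215),.136,.0535,(.481,-.168),.01)
    l=fit(th,(172,238,218,268),.029,.047,(.4614,.2245),-1)
for a,b in(((324.6,167.3),(336,199.5)),((314.5,168),(323,198.5))):
    p,e=tri(a,b);q=p[:2]-c;print("mark",p,e,np.linalg.norm(q),np.degrees(np.arctan2(q[1],q[0])))
c=fit(110,(285,355,155,215),.136,.0535,(.481,-.168),.01)
def draw(yaw):
    W=lambda P:np.c_[R.from_euler('z',yaw,degrees=True).apply(np.atleast_2d(P))+[*c,0]]
    out=[]
    for n,im,p in(("side",S,(304,172)),("top",T,(322,188))):
        w=66 if n=="side" else 66
        cr,o=crop(im,*p,66,66,6)
        t=lambda P:((proj(n,W(P))-o+.5)*6).astype(int)
        a=np.radians(np.arange(0,360,10))
        for q in t(np.c_[.0535*np.cos(a),.0535*np.sin(a),0*a+.136]):cv2.circle(cr,tuple(q),1,(0,255,0),-1)
        for q in t(np.c_[.060*np.cos(a),.060*np.sin(a),0*a]):cv2.circle(cr,tuple(q),1,(0,255,0),-1)
        def pt(P,col):cv2.circle(cr,tuple(t(P)[0]),3,col,-1)
        pt([-.05,0,.137],(0,0,255))
        for s in(1,-1):
            aa=np.radians(40);pt([s*.046*np.cos(aa),s*.046*np.sin(aa),.136],(255,0,255))
        H=np.array([-.012,.0665,.098])
        for an in(1.85,):
            pt(H,(255,255,0));pt(H+.0535*np.array([np.cos(an),0,np.sin(an)]),(0,255,255))
        pt(H+np.array([.0535,0,0]),(255,128,0))
        out.append(cr)
    cv2.imwrite("pics/c2.png",np.hstack(out))
draw(-2)
```

```text
90 [ 0.4823035  -0.16874817] 0.0007983179552400779 [ 0.48381919 -0.17059038  0.05166531]
90 [0.4611798  0.22425103] 0.0019914812375651514 [0.46102544 0.22437539 0.0450076 ]
110 [ 0.48301856 -0.16965336] 0.0005378345615002345 [ 0.48384974 -0.17066141  0.05249052]
110 [0.4610373  0.22444421] 0.001180776117499447 [0.46104358 0.22441493 0.04581854]
125 [ 0.48362238 -0.17024107] 0.0004119559563269305 [ 0.48402711 -0.17074213  0.05300619]
125 [0.46103923 0.22446233] 0.0005973983259848172 [0.46105634 0.22445903 0.04641871]
mark [ 0.43282938 -0.17121061  0.12835398] 9.26405521252691e-05 0.05080225294391409 -178.9064626991148
mark [ 0.44639283 -0.13595728  0.13732221] 0.0010323270626859458 0.05061045139837227 137.35878604250556
110 [ 0.48301856 -0.16965336] 0.0005378345615002345 [ 0.48384974 -0.17066141  0.05249052]
```

View pics/c2.png

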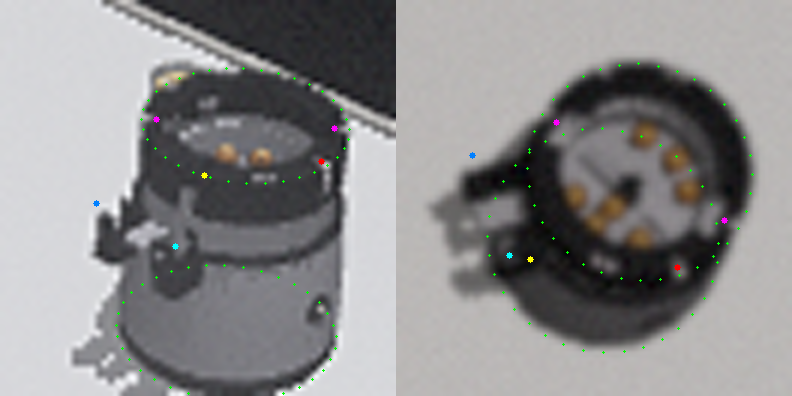

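The black lid sits at side px (227,256) and top px (205,243), with light ridges at both bar ends. The pink one, at side px (263,225), is the look-alike and stays where it is. In the overlay the collar circle, the notches and the clamp strap (side px about (306,174)) line up with the grinder model. Next I push the clamp with closed fingers.

>>> drive_tool:
  motion:
    - [[0,0,0],[0,0,-10],-1]
    - [[0,0,0],[0,0,-10],-1]
    - [[0,0,0],[0,0,-10],-1]
    - [[0,0,0],[0,0,-10],-1]
    - [[0,0,0],[0,0,-10],-1]
    - [[0,0,0],[0,0,-10],-1]
    - [[0,0,0],[0,0,-9.15],-1]
  force: 20

```text
time: 0.98
position: [0.2311, -0.6073, 0.2916]
tool_rot: [-2.215, -2.227, -0.001]
ft_force: [0.4, -0.0, 0.3]
grip_width: 0.287
grip_force: 0.0
```

>>> drive_tool:
  motion:
    - [[5,1.9,0],[0,0,0],-1]
    - [[5,1.9,0],[0,0,0],-1]
    - [[5,1.9,0],[0,0,0],-1]
    - [[5,1.9,0],[0,0,0],-1]
    - [[5,1.9,0],[0,0,0],-1]
    - [[5,1.9,0],[0,0,0],-1]
    - [[5,1.9,0],[0,0,0],-1]
    - [[5,1.9,0],[0,0,0],-1]
    - [[5,1.9,0],[0,0,0],-1]
    - [[5.9,2.3,0],[0,0,0],-1]
    - [[0,0,0],[0,0,0],-1]
    - [[0,0,0],[0,0,0],-1]

```text
time: 2.48
position: [0.4246, -0.0997, 0.292]
tool_rot: [-2.221, -2.221, 0.002]
ft_force: [-0.7, -0.5, 0.3]
grip_width: 0.003
grip_force: 0.0
```

>>> drive_tool:
  motion:
    - [[0,0,4],[0,0,0],-1]
    - [[0,0,3.8],[0,0,0],-1]
    - [[0,0,0],[0,0,0],-1]
    - [[0,1,0],[0,0,0],-1]
    - [[0,1,0],[0,0,0],-1]
    - [[0,1,0],[0,0,0],-1]
    - [[0,1,0],[0,0,0],-1]
    - [[0,1,0],[0,0,0],-1]
    - [[0,1,0],[0,0,0],-1]
    - [[0,1,0],[0,0,0],-1]
    - [[0,0.5,0],[0,0,0],-1]
    - [[0,0,0],[0,0,0],-1]

```text
time: 3.98
position: [0.5003, -0.0991, 0.2141]
tool_rot: [-2.221, -2.221, -0.0]
ft_force: [-0.6, -0.2, -0.6]
grip_width: 0.001
grip_force: 0.0
```

```bash
cat > snap.py <<'E'
import sys
from h import *
# snap.py name sx sy tx ty
nm=sys.argv[1];v=list(map(float,sys.argv[2:6]));o=[]
for n,p in(("side",v[:2]),("top",v[2:])):
    im=ctrl.get_image(n);np.save(f"pics/{n}_{nm}.npy",im);c,q=crop(im,*p,66,80,6);o.append(c);print(n,q)
cv2.imwrite(f"pics/{nm}.png",np.hstack(o))
E
python3 snap.py c3 304 165 322 188
```

```text
side (271, 125)
top (289, 148)
```

View pics/c3.png

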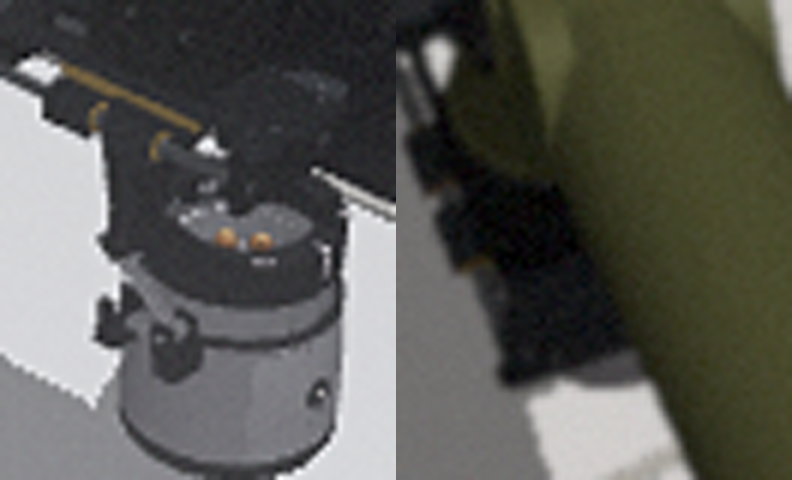

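The strap has tipped over towards +x, from side crop (185,330) to (125,260), but may not be down yet. I'll press it home from above.

>>> drive_tool:
  motion:
    - [[0,0,-3],[0,0,0],-1]
    - [[0,1.5,0],[0,0,0],-1]
    - [[0,1.3,0],[0,0,0],-1]
    - [[0,0,1],[0,0,0],-1]
    - [[0,0,1],[0,0,0],-1]
    - [[0,0,1],[0,0,0],-1]
    - [[0,0,1],[0,0,0],-1]
    - [[0,0,1],[0,0,0],-1]
    - [[0,0,0.9],[0,0,0],-1]
    - [[0,0,0],[0,0,0],-1]

```text
time: 5.32
position: [0.5275, -0.0992, 0.1844]
tool_rot: [-2.221, -2.22, 0.001]
ft_force: [-0.3, -0.1, 0.5]
grip_width: 0.006
grip_force: 0.0
```

>>> drive_tool:
  motion:
    - [[0,0,0.3],[0,0,0],-1]
    - [[0,0,0.2],[0,0,0],-1]
    - [[0,0,0.2],[0,0,0],-1]
    - [[0,0,0],[0,0,0],-1]

```text
time: 5.82
position: [0.528, -0.0993, 0.1782]
tool_rot: [-2.222, -2.221, 0.0]
ft_force: [-0.7, 0.2, -0.1]
grip_width: 0.006
grip_force: 0.0
```

>>> drive_tool:
  motion:
    - [[0,0,-5],[0,0,0],-1]
    - [[0,0,-5],[0,0,0],-1]
    - [[5,-1,0],[0,0,0],-0.2]
    - [[5,-1,0],[0,0,0],-0.2]
    - [[5,-1,0],[0,0,0],-0.2]
    - [[5,-1,0],[0,0,0],-0.2]
    - [[5,-1,0],[0,0,0],-0.2]
    - [[5,-1,0],[0,0,0],-0.2]
    - [[2.4,-0.7,0],[0,0,0],-0.2]
    - [[0,0,0],[0,0,0],-0.2]

```text
time: 7.08
position: [0.46, 0.227, 0.2785]
tool_rot: [-2.216, -2.227, -0.001]
ft_force: [0.2, -0.4, 0.2]
grip_width: 0.396
grip_force: 0.0
```

```bash
python3 snap.py c4 304 170 322 188
python3 - <<'E'
from h import *
a,b=[plane("top",p,.03) for p in((196.2,234),(213,252.5))];print(a,b,(a+b)/2,np.degrees(np.arctan2(*(a-b)[1::-1])))
T=np.load("pics/top0.npy").astype(int);S=np.load("pics/side0.npy").astype(int)
for n,im,w,z in(("top",T,(180,230,225,262),.03),("side",S,(205,248,240,266),.03)):
    x0,x1,y0,y1=w;g=im.mean(2)[y0:y1,x0:x1]
    m=np.zeros_like(g,np.uint8); m[g>90]=1
    N,l,st,ce=cv2.connectedComponentsWithStats(m)
    for i in range(1,N):
        if st[i,4]<25:print(n,ce[i]+[x0,y0],st[i,4],plane(n,ce[i]+[x0,y0],z))
c=np.array([.4835,-.17])
for p in((336,199.5),(323,198.5)):
    q=plane("top",p,.137)[:2]-c;print(np.degrees(np.arctan2(q[1],q[0])),np.linalg.norm(q))
E
```

```text
side (271, 130)
top (289, 148)
[0.49621008 0.23973012 0.03      ] [0.42636264 0.21046181 0.03      ] [0.46128636 0.22509596 0.03      ] 22.735237923501657
top [212.6 251.8] 5 [0.42873808 0.21090193 0.03      ]
side [220. 250.] 3 [0.48478542 0.22836908 0.03      ]
side [228.  252.5] 4 [0.46184453 0.22015271 0.03      ]
side [231.  253.5] 2 [0.4531427 0.2172642 0.03     ]
side [239.3 257.8] 10 [0.42528195 0.21344777 0.03      ]
179.07362926021008 0.052063646001635225
136.91140491876027 0.050131133139583006
```

View pics/c4.png

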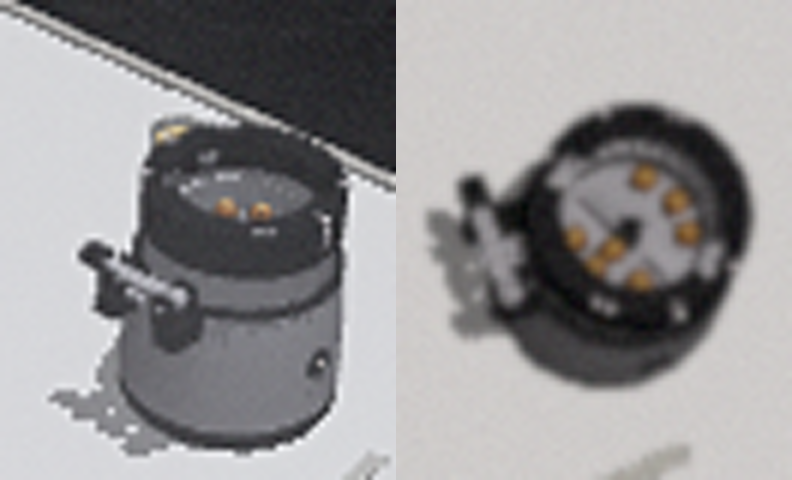

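The clamp strap now lies level, with its tip in the catch at side crop (95,250). Next is the lid.

>>> drive_tool:
  motion:
    - [[0,0,0],[0,0,10],-0.2]
    - [[0,0,0],[0,0,10],-0.2]
    - [[0,0,0],[0,0,10],-0.2]
    - [[0,0,0],[0,0,10],-0.2]
    - [[0,0,0],[0,0,10],-0.2]
    - [[0,0,0],[0,0,10],-0.2]
    - [[0,0,4],[0,0,7.5],-0.2]
    - [[0,0,4],[0,0,0],-0.2]
    - [[0,0,0],[0,0,0],-0.2]
    - [[0,0,0],[0,0,0],-0.2]

```text
time: 8.43
position: [0.4622, 0.2242, 0.1995]
tool_rot: [-3.082, -0.61, -0.002]
ft_force: [0.1, 0.0, 0.8]
grip_width: 0.399
grip_force: 0.0
```

```bash
cat > go.py <<'E'
import sys
from h import *
x,y,z,hd=map(float,sys.argv[1:])
s=ctrl.get_state();r=R.from_rotvec(s["tool_rot"]);M=r.as_matrix();h=np.degrees(np.arctan2(M[1,0],M[0,0]))
print(s["time"],s["position"].round(4),"head",h.round(2),"tilt",np.degrees(np.arccos(-M[2,2])).round(2))
print("shift cm",(r.inv().apply(np.array([x,y,z])-s["position"])*100).round(2),"az",round(h-hd,2),s["ft_force"].round(1),s["torque"].round(2),s["grip_force"],s["grip_width"])
E
python3 go.py .461 .2247 .102 22.6
```

```text
8.425 [0.4622 0.2242 0.1995] head 22.4 tilt 0.09
shift cm [-0.1  -0.1   9.75] az -0.2 [0.1 0.  0.8] [-0.01 -0.05 -0.01] 0.0 0.3988039273921148
```

>>> drive_tool:
  motion:
    - [[-0.1,-0.1,4],[0,0,0],-0.2]
    - [[0,0,3.5],[0,0,0],-0.2]
    - [[0,0,1.5],[0,0,0],-0.2]
    - [[0,0,0.7],[0,0,0],-0.2]
    - [[0,0,0],[0,0,0],-0.2]
    - [[0,0,0],[0,0,0],-1]
    - [[0,0,0],[0,0,0],-1]
    - [[0,0,0],[0,0,0],-1]
    - [[0,0,0],[0,0,0],-1]
  force: 35

```text
time: 9.55
position: [0.4601, 0.2253, 0.1017]
tool_rot: [3.081, 0.613, 0.001]
ft_force: [0.7, -1.5, 2.6]
grip_width: 0.168
grip_force: 35.0
```

```bash
python3 go.py .461 .2247 .102 22.6
```

```text
9.55 [0.4601 0.2253 0.1017] head 22.49 tilt 0.04
shift cm [ 0.06  0.09 -0.03] az -0.11 [ 0.7 -1.5  2.6] [-0.15  0.15  0.04] 35.000001532025635 0.16835929224938956
```

>>> drive_tool:
  motion:
    - [[0,0,-2],[0,0,0],-1]
    - [[0,0,-5],[0,0,0],-1]
    - [[0,0,-6],[0,0,-8],-1]
    - [[0,0,-6],[0,0,-7.8],-1]
    - [[-2.83,4.06,0],[0,0,0],-1]
    - [[-2.83,4.06,0],[0,0,0],-1]
    - [[-2.83,4.06,0],[0,0,0],-1]
    - [[-2.83,4.06,0],[0,0,0],-1]
    - [[-2.83,4.06,0],[0,0,0],-1]
    - [[-2.83,4.06,0],[0,0,0],-1]
    - [[-2.83,4.06,0],[0,0,0],-1]
    - [[-2.83,4.06,0],[0,0,0],-1]

```text
time: 11.05
position: [0.4833, -0.1709, 0.2924]
tool_rot: [2.967, 1.032, 0.002]
ft_force: [0.1, 0.7, -0.6]
grip_width: 0.172
grip_force: 35.0
```

>>> drive_tool:
  motion:
    - [[0,0,2],[0,0,0],-1]
    - [[0,0,1],[0,0,0],-1]
    - [[0,0,0],[0,0,0],-1]
    - [[0,0,0],[0,0,0],-1]

```text
time: 11.55
position: [0.4837, -0.1692, 0.2621]
tool_rot: [2.966, 1.033, 0.001]
ft_force: [1.0, 1.1, -1.5]
grip_width: 0.168
grip_force: 35.0
```

```bash
python3 go.py .4835 -.17 .262 38.3; python3 snap.py c5 304 165 322 188
```

```text
11.55 [ 0.4837 -0.1692  0.2621] head 38.39 tilt 0.07
shift cm [-0.07  0.05  0.01] az 0.09 [ 1.   1.1 -1.5] [-0.   -0.08 -0.02] 34.99974609352648 0.16768050597523773
side (271, 125)
top (289, 148)
```

View pics/c5.png

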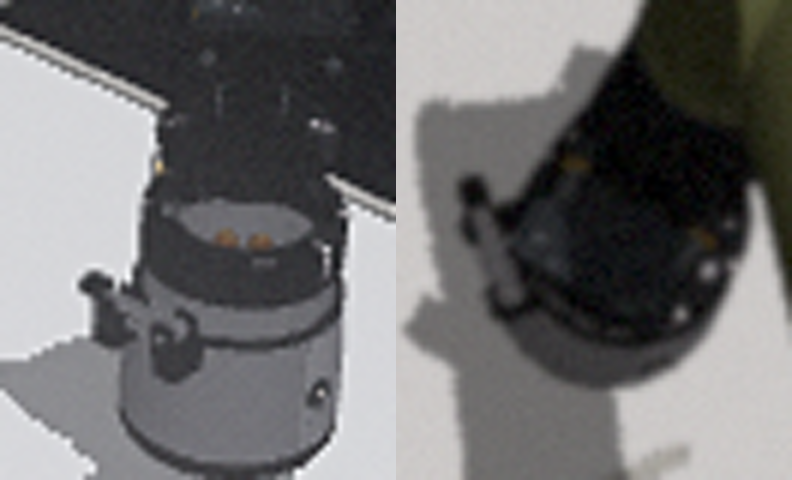

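The lid is held over the collar. Its front ridge shows at side px (324.3,145.8) and top px (341,192.7), and I'll check that against the arm's pose.

Run:
```python
from h import *
print(tri((324.3,145.8),(341,192.7)), plane("top",(341,192.7),.189), plane("side",(324.3,145.8),.189))
print(plane("top",(289+(682-396)/6,148+312/6),.137),plane("top",(289+(515-396)/6,148+292/6),.1),plane("top",(289+(470-396)/6,148+185/6),.1))
```

```text
(array([ 0.43706756, -0.17117125,  0.20339194]), np.float64(0.008983083397743)) [ 0.43576337 -0.17713404  0.189     ] [ 0.45350122 -0.18852955  0.189     ]
[ 0.42944718 -0.17036692  0.137     ] [ 0.47278359 -0.10692994  0.1       ] [ 0.53051089 -0.1063249   0.1       ]
```

>>> drive_tool:
  motion:
    - [[-0.1,0.1,1.5],[0,0,0],-1]
    - [[0,0,0.5],[0,0,0],-1]
    - [[0,0,0.4],[0,0,0],-1]
    - [[0,0,0.4],[0,0,0],-1]
    - [[0,0,0.3],[0,0,0],-1]
    - [[0,0,0],[0,0,0],-1]

```text
time: 12.4
position: [0.4831, -0.1713, 0.2301]
tool_rot: [-2.968, -1.03, 0.0]
ft_force: [-0.3, -0.0, -2.1]
grip_width: 0.17
grip_force: 35.0
```

```bash
python3 go.py .4837 -.171 .22 38.3
```

```text
12.4 [ 0.4831 -0.1713  0.2301] head 38.3 tilt 0.01
shift cm [0.06 0.01 1.01] az -0.0 [-0.3 -0.  -2.1] [-0.08  0.05  0.03] 34.99988422729075 0.17000972486071983
```

>>> drive_tool:
  motion:
    - [[0,0,0.4],[0,0,0],-1]
    - [[0,0,0.3],[0,0,0],-1]
    - [[0,0,0.2],[0,0,0],-1]
    - [[0,0,0.1],[0,0,0],-1]
    - [[0,0,0],[0,0,0],-1]

```text
time: 13.02
position: [0.4832, -0.1714, 0.2202]
tool_rot: [2.968, 1.03, -0.0]
ft_force: [0.2, -0.1, -0.9]
grip_width: 0.172
grip_force: 35.0
```

```bash
python3 go.py .4837 -.171 .22 38.3
```

```text
13.025 [ 0.4832 -0.1714  0.2202] head 38.3 tilt 0.0
shift cm [0.06 0.01 0.02] az -0.0 [ 0.2 -0.1 -0.9] [ 0.05 -0.03 -0.08] 34.99981680884957 0.1721785403261996
```

Nearly home and no contact force so far, so I'll press until it touches.

>>> drive_tool:
  motion:
    - [[0,0,0.1],[0,0,0],-1]
    - [[0,0,0.1],[0,0,0],-1]
    - [[0,0,0],[0,0,0],-1]
    - [[0,0,0],[0,0,0],-1]

```text
time: 13.52
position: [0.4833, -0.1714, 0.2197]
tool_rot: [2.967, 1.03, -0.0]
ft_force: [-3.2, 0.8, 7.4]
grip_width: 0.171
grip_force: 35.0
```

```bash
python3 go.py .4837 -.171 .22 38.3
```

```text
13.525 [ 0.4833 -0.1714  0.2197] head 38.29 tilt 0.05
shift cm [ 0.05 -0.   -0.03] az -0.01 [-3.2  0.8  7.4] [ 0.25  0.68 -0.04] 35.00014381483197 0.17115862233957152
```

>>> drive_tool:
  motion:
    - [[0,0,0],[0,0,4],-1]
    - [[0,0,0],[0,0,4],-1]
    - [[0,0,0],[0,0,4],-1]
    - [[0,0,0],[0,0,4],-1]
    - [[0,0,0],[0,0,4],-1]
    - [[0,0,0],[0,0,0],-1]

```text
time: 14.28
position: [0.4841, -0.1712, 0.2197]
tool_rot: [3.101, 0.499, 0.003]
ft_force: [-1.6, 1.3, 5.8]
grip_width: 0.17
grip_force: 35.0
```

```bash
python3 go.py .4837 -.171 .22 -1.5
```

```text
14.275 [ 0.4841 -0.1712  0.2197] head 18.28 tilt 0.13
shift cm [-0.03 -0.03 -0.03] az 19.78 [-1.6  1.3  5.8] [ 0.27  0.25 -0.01] 35.004346277564764 0.17047969956009545
```

>>> drive_tool:
  motion:
    - [[0,0,0],[0,0,4],-1]
    - [[0,0,0],[0,0,4],-1]
    - [[0,0,0],[0,0,4],-1]
    - [[0,0,0],[0,0,4],-1]
    - [[0,0,0],[0,0,3.5],-1]
    - [[0,0,0],[0,0,0],-1]
    - [[0,0,0],[0,0,0],-1]

```text
time: 15.15
position: [0.4841, -0.1706, 0.2197]
tool_rot: [-3.141, 0.032, -0.003]
ft_force: [-0.5, 2.2, 6.8]
grip_width: 0.17
grip_force: 35.0
```

```bash
python3 go.py .4837 -.171 .22 -1.5; python3 snap.py c6 304 165 322 188
```

```text
15.15 [ 0.4841 -0.1706  0.2197] head -1.17 tilt 0.11
shift cm [-0.04  0.04 -0.03] az 0.33 [-0.5  2.2  6.8] [0.52 0.23 0.  ] 35.00003434717655 0.1697602434415252
side (271, 125)
top (289, 148)
```

View pics/c6.png

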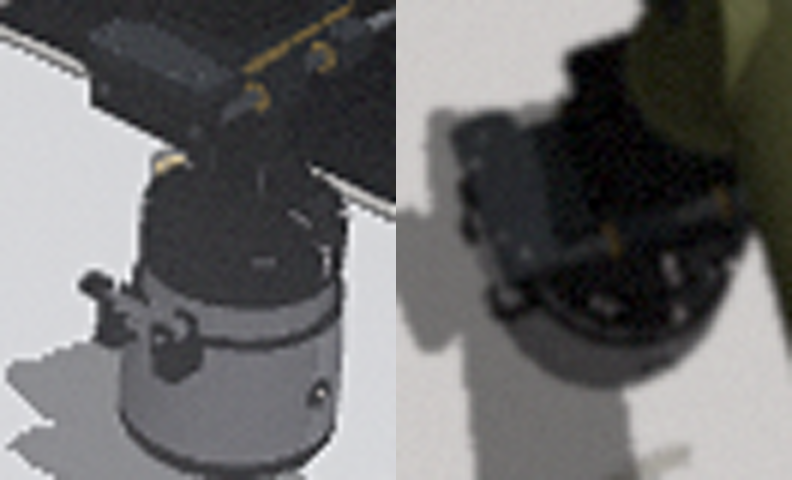

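The ridge, at side crop (298,215) and top crop (670,262), lines up with the long bar at (325,255) and (680,312). The clamp is still level. A quick angle check comes next.

```bash
python3 - <<'E'
from h import *
c=np.array([.4837,-.171])
for nm,n,p,z in(("ridge","top",(334.7,191.7),.148),("bar","top",(336.3,200),.137),("ridge","side",(271+298/6,125+215/6),.148),("bar","side",(271+325/6,125+246/6),.137),("dots","side",(271+262/6,125+262/6),.137),("dots","top",(289+204/6,148+303/6),.137)):
    q=plane(n,p,z)[:2]-c;print(nm,n,q.round(4),np.linalg.norm(q).round(4),np.degrees(np.arctan2(q[1],q[0])).round(1)%360)
E
python3 go.py .4837 -.171 .22 -1.5
```

```text
ridge top [-0.0319 -0.0009] 0.0319 181.5
bar top [-0.0539  0.0016] 0.0539 178.3
ridge side [-0.0371  0.0041] 0.0373 173.6
bar side [-0.0548  0.0037] 0.055 176.2
dots side [-0.04    0.0369] 0.0544 137.3
dots top [-0.0368  0.0352] 0.051 136.2
15.25 [ 0.4841 -0.1706  0.2197] head -1.17 tilt 0.11
shift cm [-0.04  0.04 -0.03] az 0.33 [-1.5  2.   6.1] [0.48 0.3  0.02] 35.00011148862541 0.16997624606502454
```

>>> drive_tool:
  motion:
    - [[0,0,0],[0,0,1.3],-1]
    - [[0,0,0],[0,0,0],-1]
    - [[0,0,0],[0,0,0],-1]
    - [[0,0,0],[0,0,0],-1]

```text
time: 15.75
position: [0.4841, -0.1706, 0.2197]
tool_rot: [3.141, -0.067, 0.003]
ft_force: [0.0, 2.2, 5.4]
grip_width: 0.167
grip_force: 35.0
```

```bash
python3 go.py .4837 -.171 .22 -2.5; python3 -c "
from bench import ctrl
print(ctrl.close_job())"
```

```text
15.75 [ 0.4841 -0.1706  0.2197] head -2.44 tilt 0.11
shift cm [-0.04  0.04 -0.03] az 0.06 [0.  2.2 5.4] [0.5  0.27 0.16] 35.00954110175371 0.1667670327069181
the job is handed in; nothing more can be done
None
```

I handed the job in at about 16 s with the clamp lying level in its catch and the lid fully home, its grip within about 2° of the bar mark and still held at 35 N. The hand-in gave no verdict, and the switch-ring angle could not be read directly.

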